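# Trim a centrifuge control module into its green band

## Robot

A 6-joint arm with a two-finger parallel gripper is mounted at the origin on the work surface. World frame = base frame: x ahead of the robot, y to its left, z up, the work surface at z = 0. Lengths are in m, angles in rad, forces in N, time in s.
With the tool pointing down it reaches from about 0.275 to 0.875 m from the base axis. Payload 12.5 kg.
Tool frame: the origin (TCP) lies midway between the tips of the shut fingers; the grasp point (between the pads) lies 19 mm behind it; z points along the fingers, y is the line along which they close (so a half turn about z gives the same grasp; the last joint's range is limited). The gripper opens to 85 mm and grips with 20 to 120 N. Pads are 22 mm wide; open, the fingers measure 114 mm over their backs; the gripper's body (76 mm by 85 mm) begins 54 mm behind the grasp point. The pads swing forward as they close: fully open they stand 13 mm farther back than shut.
Start: joints at [1.222, 0.351, 1.652, -0, 1.139, -0.085], TCP at [0.143, 0.531, 0.231] pointing down, gripper open.
Joint ranges: [-2.75, 2.75], [-0.79, 2.1], [0.01, 2.65], [-1.57, 4.71], [0.07, 3.14], [-2.87, 2.87]. Speed limits (rad/s): [2.22, 2.22, 2.79, 3.14, 3.14, 3.14].

## Interface

Orientations are given as a unit quaternion [w, x, y, z].
In Python, from station import robot gives the robot as it stands.
- The arm moves only by the tool move_arm, never from a script. Its argument "plan" is a list of rows, each an object of numbers: "jaw": the closure, from -1 (fully open) to 1 (shut); "dx", "dy", "dz": the shift along the tool's x, y, z each as a share of 20 mm, from -1 to 1; "spin": the turn about the tool's z as a share of 5 degrees, from -1 to 1. A call has 1 to 12 rows; each row shifts and turns the commanded pose from where the row before left it, along the tool's axes as they then stand; what a row does not reach is not made up. A row lasts 1/12 s, in which the tool goes at most 41.7 mm and 7.16 degrees, less where a joint would pass 70% of its speed; a pose out of reach is approached as far as the arm can. A call with a number of a shift or a turn outside -1 to 1 is refused whole. A call with a gripper value outside its range is refused whole. The fingers move at their own pace and stop on an object; the grip force is fixed at half the most. Time passes only in rows, so rows that do not move let the fingers close. It gives the time, the measured TCP pose, the force, the opening and the grip force at its end, in the units of the state.
- robot.get_obs(): the state, without advancing time (a new reading comes with each control period).
- robot.camera(name): name is "side" or "top"; returns a dict with "img" (384x512x3 uint8, red, green, blue), "depth" (384x512 float32, m along the optical axis (not along the pixel's ray), 0 where there is no reading), "camera_matrix" (3x3 intrinsics, pixels), "origin" and "attitude" of the camera in the world. Camera axes: x right, y up, looking along -z (the intrinsics and any distortion apply to the point x, -y, -z); pixel columns grow to the right and rows downward; lengths in m; the calibration is good to about 2 mm. A picture is of the moment at which its call begins.
- robot.hand_in(): hands the job in; it is judged then, once.
Trained networks look in a picture, given as the dict that the camera call returned (one of the last four; its "shot" number tells which), for a name from the list of things; names that differ only in an ending like _2 or _b are one class to them, and where a whole thing is asked for, a point or a joint stands for the part that bears it (a point fixed in the world has none). Each returns a list of dicts, best first, with "p" (0 to 1); they miss things now and then, are a little off and sometimes report something else, mostly with a low value. They report only what shows in the picture. A call takes as long as a camera call. They do not tell look-alikes from the thing itself.
- robot.search_frame(name, picture): "position" ([x, y, z] in m, in world coordinates, good to about 4 mm: the middle of the surface that is visible of it).
- robot.cut_out(name, picture): "mask" (384x512 bool, what is visible of it).
The state is a dict: "clock": time; "joints": joint angles; "joint_velocities": joint speeds; "tau": joint torques, N m; "ee_pos": TCP position; "eef_rot": TCP orientation; "force": force on the tool from outside, world axes, zero at the start; "wrist_torque": the same for the moment, N m; "finger_gap": finger opening in m; "grip_force": force on a finger pad.
Only numpy, scipy, OpenCV 4.12 (cv2) and the standard library are available. Lean on these libraries where they do the work, as an engineer would, in place of code of your own. Each camera call takes 0.05 s, during which the arm holds its last target. There are 200 camera calls.

## Task

Slide the blue dust cover fully aside on the centrifuge's control module; its hidden catch may or may not be holding it, so if it will not slide, press the black release button fully down and let go rather than force it. Then, with the yellow plastic tuning tool, turn the slotted brass trimmer until the gauge's orange pointer stands inside the green band, never running it into the red band. Put the tuning tool back in its empty hole of the tool stand, leave the cover open, and do not disturb the things around.

Things in the scene. Friction and masses are not known exactly. Their poses are not given: they have to be found in the camera images.
- module: white metal control module, fixed to the bench, 160 (x) x 240 (y) x 60 mm high; origin: centre of its underside; front faces its -x; all positions called 'module frame' are in this frame. On top: trimmer well (round, 34 mm wide) at (-30, -30), gauge centred at (43, 0), release button at (-30, 85)
- cover (a joint): slide of the blue dust cover (plate 50 x 50 x 4 mm, lying 61.5 to 65.5 mm above the bench) in m: 0 closed over the trimmer, grows as it slides along the module's +y, to 0.056 fully open (counted open above 0.048). Slides with about 1.5 N and stays where left. If the hidden catch holds it, it stops dead after about 2 mm; the catch's state cannot be seen. Do not force it against the catch: under 60 N on it there
- cover_tab (a point): top centre of the white upright tab on the cover, 36 (module x) x 8 (module y) x 16 mm high (its top is 81.5 mm above the bench, the cover's plate 65.5); the tab stands along the cover's -y edge (its -y face lies 1 mm inside that edge): push it towards the module's +y. Moves with the cover
- release_top (a point): centre of the top of the black round release button, 20 mm across, standing 10 mm above the module's top (70 mm above the bench); spring-loaded, goes down 8 mm, 1 N at first and 5 N at the bottom. Pressing it at least 7 mm frees the catch for good; it springs back up
- trim (a joint): angle of the brass trimmer in rad, positive anticlockwise seen from above, stops at -1.35 and 1.35. 0: its slot lies along the module's x. It turns with about 0.03 N m and stays where left. The gauge pointer moves 30 mm per rad: anticlockwise moves it towards the module's +y
- trim_slot (a point): centre of the slot's mouth in the trimmer's top face (brass disc 26 mm across, at the bottom of the well: top face 4 mm below the module's top, 56 mm above the bench); x axis along the slot, z up. Slot 18 mm long, closed at its ends, 6 mm wide with bevelled edges (10 mm at the mouth), 7 mm deep; the blade has up to about 0.2 rad of free play in it either way. Turn it only with the tuning tool, not with the fingers or the steel driver
- pointer_line (a point): centre of the gauge's orange pointer (a line 2 mm wide and 34 mm long, along the module's x), 63 mm above the bench; it slides along the module's y at module x = 43 mm. Module y = 0.03 x trimmer angle. Look only: nothing to touch
- green_mark: green band on the gauge face, 26 (x) x 10 (y) mm, flat; origin at its centre, axes along the module's. 22 to 34 mm to one side of the gauge's middle (either side). The pointer's centre must end within 4 mm of its centre along y, so that the whole line is inside the band
- red_mark: red band on the gauge face, same size, on the other side of the middle from the green one; the pointer must never come within 5 mm of its centre along y
- tuning_tool: yellow plastic tuning tool, upright in a hole of the stand, 120 mm long, 50 g; origin: centre of the blade's bottom end, z up along the tool. White blade 13 (its x) x 3 (its y) mm, 0 to 10 mm up; white round shaft 9 mm thick to 46 mm; yellow flange 30 mm across, 46 to 50 mm; yellow handle 24 (x) x 18 (y) mm, 50 to 120 mm up. In the stand the flange rests on the stand's top, so the origin is 14 mm above the bench; it is free to be lifted straight up
- tool_stand: grey steel block fixed to the bench, 70 (x) x 150 (y) x 60 mm high, origin at the centre of its underside; two upright round holes of 20 mm, through to the bench, at y = +37 and -37 mm in its frame: one holds the tuning tool, the other the steel driver
- steel_driver: bystander: red-handled steel cross-tip driver, same size as the tuning tool, upright in the stand's other hole; leave alone
- tube_adapter: bystander: loose beige tube adapter block, 70 x 56 x 65 mm, origin at the centre of its underside
- bottle: bystander: loose white bottle with a blue cap, 56 mm across, 180 mm high: the tallest thing here, close to the tool stand on the robot's side; origin at the centre of its underside
- bucket: bystander: loose aluminium rotor bucket (open cup), 70 mm across and 75 mm high, origin at the centre of its underside
Not all that is in view belongs to the job. There is more than one size of the tuning_tool; the job needs the largest.

How it is judged:
By the outcome, as a careful person would: the job done as asked, in the order asked, and still so for the second after the job is handed in, with the robot touching nothing.
It also fails if it takes over 67 s, if anything falls off the work surface, if the arm or the gripper's body presses on something with over 40 N, if the wrist force passes 120 N, or if a joint passes its speed limit or range.

## Working session

There is one attempt and no reset: what is moved stays moved. The work goes in short steps, Python scripts to look and compute and a tool call to move; the robot and the scene stay as the last step left them, time stands still between calls to the robot, and variables do not carry over. Pictures are saved under pics/ and viewed, at most 10 in all, crops included, and the job is handed in when it is done.

Besides the shell and the picture viewer there is one more tool, called as name(argument=value, ...), one argument or row to a line, values as JSON. move_arm: Moves the arm, as the interface text tells. Shift numbers are shares of 20 mm and turn numbers shares of 5 degrees, none past 1 either way. Its arguments: {"type":"object","properties":{"plan":{"type":"array","items":{"type":"object","properties":{"jaw":{"type":"number"},"dx":{"type":"number"},"dy":{"type":"number"},"dz":{"type":"number"},"spin":{"type":"number"}}}}},"required":["plan"]}

```bash
mkdir -p pics; ls; cat > h.py <<'E'
import numpy as np, cv2
from scipy.spatial.transform import Rotation as R
from station import robot
def q2R(q): return R.from_quat([q[1],q[2],q[3],q[0]]).as_matrix()
def att(c):
    a=np.array(c['attitude']); return a if a.shape==(3,3) else q2R(a)
def px2w(c,u,v,z=None):
    K=np.array(c['camera_matrix']); x=(u-K[0,2])/K[0,0]; y=(v-K[1,2])/K[1,1]
    d=att(c)@np.array([x,-y,-1]); o=np.array(c['origin'])
    t=(z-o[2])/d[2] if z is not None else c['depth'][int(round(v)),int(round(u))]
    return o+t*d
def cloud(c,mask=None):
    K=np.array(c['camera_matrix']); v,u=np.nonzero((c['depth']>0)&(mask if mask is not None else True))
    x=(u-K[0,2])/K[0,0]; y=(v-K[1,2])/K[1,1]; t=c['depth'][v,u]
    return np.array(c['origin'])+(np.c_[x,-y,-np.ones_like(x)]*t[:,None])@att(c).T, np.c_[u,v]
def w2px(c,p):
    K=np.array(c['camera_matrix']); q=att(c).T@(np.array(p)-c['origin'])
    return K[0,0]*q[0]/-q[2]+K[0,2], K[1,1]*-q[1]/-q[2]+K[1,2]
def save(c,n,crop=None,s=1):
    im=c['img'][...,::-1]
    if crop: im=im[crop[1]:crop[3],crop[0]:crop[2]]
    cv2.imwrite('pics/'+n,cv2.resize(im,None,fx=s,fy=s,interpolation=cv2.INTER_CUBIC))
E
python3 - <<'E'
from h import *
np.set_printoptions(precision=4,suppress=True)
a=robot.camera('top'); b=robot.camera('side')
for c,n in((a,'top'),(b,'side')):
    print(n,c['origin'],c['attitude'],np.array(c['camera_matrix']).tolist(),[k for k in c])
    save(c,n+'1.png',s=1.5)
    for k in ['module','cover_tab','release_top','trim_slot','pointer_line','green_mark','red_mark','tuning_tool','tool_stand','steel_driver','tube_adapter','bottle','bucket']:
        print(k,[(np.round(d['position'],4).tolist(),round(d['p'],2)) for d in robot.search_frame(k,c)][:4])
o=robot.get_obs(); print(o)
E
```

```text
pics
top [0.4345 0.003  0.9203] [-0.6974 -0.0473  0.0589  0.7127] [[465.1481634774692, 0.0, 261.0352036942269], [0.0, 465.1481634774692, 190.36211940169667], [0.0, 0.0, 1.0]] ['img', 'depth', 'camera_matrix', 'origin', 'attitude', 'shot']
module [([0.5758, 0.1696, 0.0591], 0.91)]
cover_tab [([0.5641, 0.1339, 0.0645], 0.76), ([0.5801, 0.1707, 0.0579], 0.75), ([0.6007, -0.1419, 0.1191], 0.34)]
release_top [([0.5331, 0.2457, 0.0756], 0.51)]
trim_slot []
pointer_line [([0.585, -0.1758, 0.0606], 0.47), ([0.5614, 0.13, 0.0645], 0.17)]
green_mark [([0.5838, -0.1776, 0.0599], 0.44)]
red_mark [([0.634, 0.1501, 0.0608], 0.61), ([0.5328, 0.2436, 0.0736], 0.21)]
tuning_tool [([0.5992, -0.1416, 0.119], 0.75), ([0.693, -0.0933, 0.0803], 0.61), ([0.5942, -0.0471, 0.0868], 0.61)]
tool_stand [([0.5848, -0.1782, 0.0602], 0.61)]
steel_driver [([0.5782, -0.2082, 0.1157], 0.56)]
tube_adapter [([0.4552, 0.1381, 0.0678], 0.89)]
bottle [([0.5088, -0.0866, 0.1282], 0.6)]
bucket [([0.6735, -0.2599, 0.048], 0.94)]
side [0.3907 0.5375 0.6382] [-0.137  -0.0551  0.3825  0.9121] [[363.61025077167506, 0.0, 255.7868
[... 661 characters left out ...]
 0.88)]
tube_adapter [([0.4514, 0.164, 0.0592], 0.71), ([0.6665, -0.2426, 0.0556], 0.41)]
bottle [([0.5092, -0.0742, 0.0911], 0.69)]
bucket [([0.6682, -0.2427, 0.0542], 0.83), ([0.5112, -0.0726, 0.0927], 0.36)]
{'clock': 1.4, 'joints': array([ 1.2224,  0.3507,  1.6518, -0.    ,  1.1391, -0.0846]), 'joint_velocities': array([-0.0009, -0.0013, -0.0004,  0.0017, -0.0004,  0.0015]), 'tau': array([ -0.0008, -50.6027, -29.1633,  -0.0001,   0.0006,  -0.    ]), 'ee_pos': array([0.1434, 0.531 , 0.2313]), 'eef_rot': array([0.    , 0.1315, 0.9913, 0.    ]), 'force': array([-0.4109, -0.423 , -0.185 ]), 'wrist_torque': array([0.0335, 0.0897, 0.0643]), 'grip_force': 0.0, 'finger_gap': 0.08571905383713094}
```

View pictures.

View pics/top1.png

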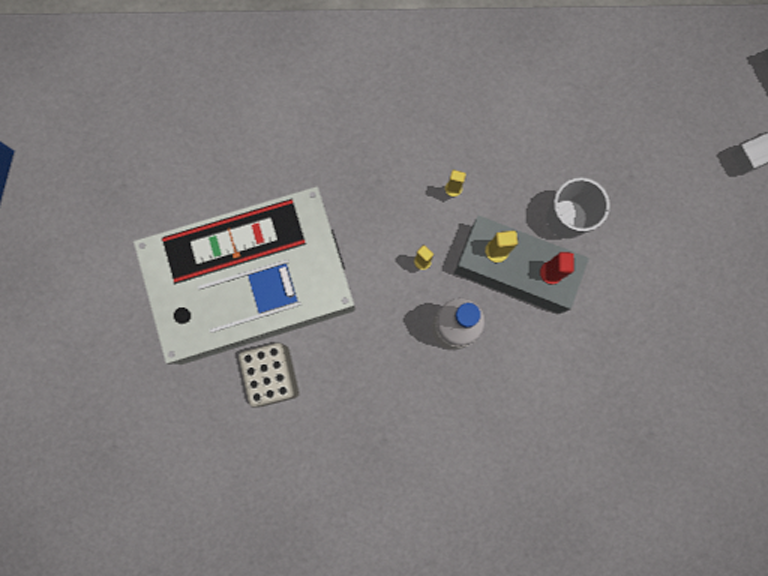

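View pics/side1.png

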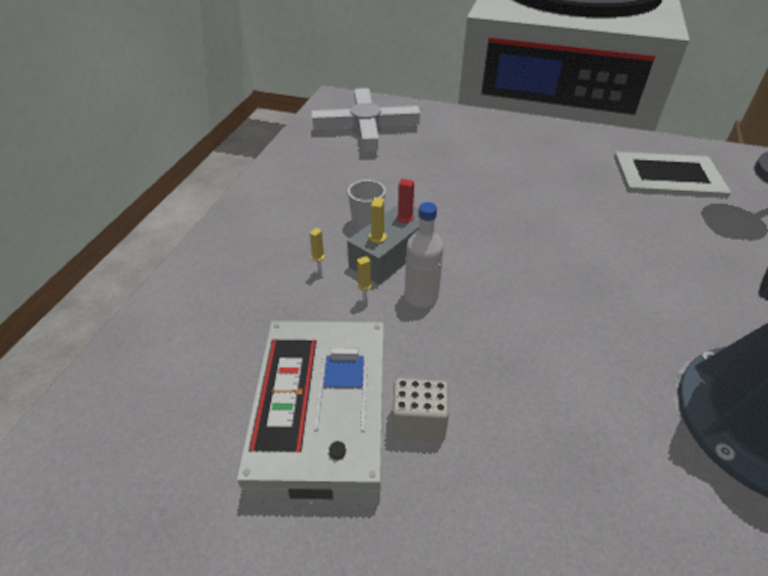

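The top picture shows the module (about 245,275), with the cover closed, its white tab at (287,280), the button at (182,315), the green band at (214,246) towards +y, the red band at (258,234) and the pointer near the middle. The stand at (522,262) holds the tall yellow tool (503,245) and the red driver (560,267). The two small yellow look-alikes stand at (456,183) and (424,258), and the bottle is at (465,320).

```bash
cat >> h.py <<'E'
def rect(P):
    (c,s,a)=cv2.minAreaRect((P[:,:2]*1000).astype(np.float32)); return np.round(c,1),np.round(s,1),round(a,2)
E
python3 - <<'E'
from h import *
np.set_printoptions(precision=4,suppress=True)
cs=[robot.camera(n) for n in('top','side')]
for c in cs:
    m=robot.cut_out('module',c)[0]['mask']; P,uv=cloud(c,m)
    k=abs(P[:,2]-.06)<.004; print('module',rect(P[k]),np.median(P[k,2]))
    s=robot.cut_out('tool_stand',c)[0]['mask']; P,uv=cloud(c,s); k=abs(P[:,2]-.06)<.003; print('stand',rect(P[k]))
    P,uv=cloud(c); hsv=cv2.cvtColor(c['img'],cv2.COLOR_RGB2HSV); h=hsv[uv[:,1],uv[:,0]].astype(int); H,S,V=h.T
    rgn=(P[:,0]>.45)&(P[:,0]<.75)&(P[:,1]>.02)&(P[:,1]<.33)
    for n,k in dict(green=(H>45)&(H<90)&(S>90)&rgn,blue=(H>100)&(H<130)&(S>120)&rgn&(P[:,2]>.05),orange=(H>6)&(H<20)&(S>100)&rgn&(P[:,2]>.045),red=((H<4)|(H>176))&(S>120)&rgn,black=(V<45)&rgn&(P[:,2]>.064)&(P[:,2]<.075)).items():
        if k.sum()>3: print(n,k.sum(),rect(P[k]),'med',np.median(P[k],0))
    k=(P[:,2]>.0685)&(P[:,2]<.09)&rgn; print('tab',k.sum(),rect(P[k]),P[k].max(0)); k&=P[:,1]<.19; print('tab2',k.sum(),rect(P[k]),np.median(P[k],0))
    y=(H>20)&(H<35)&(S>90)&(P[:,0]>.5)&(P[:,1]<0)&(P[:,1]>-.25)
    n,l=cv2.connectedComponents(cv2.dilate(np.isin(np.arange(c['depth'].size).reshape(c['depth'].shape),uv[y,1]*512+uv[y,0]).astype(np.uint8),np.ones((2,2))))
    L=l[uv[:,1],uv[:,0]]
    for i in range(1,n):
        k=y&(L==i); 
        if k.sum()<15: continue
        Q=P[k]; t=Q[Q[:,2]>Q[:,2].max()-.004]; print('yellow',k.sum(),Q.min(0),Q.max(0),'top',rect(t))
    k=(H>172)|(H<6); k=k&(S>120)&(P[:,1]<-.15)&(P[:,2]>.07); Q=P[k]; t=Q[Q[:,2]>Q[:,2].max()-.004]; print('driver',Q.max(0),rect(t))
    k=(P[:,1]<0)&(P[:,1]>-.25)&(P[:,0]>.4)&(P[:,0]<.56)&(P[:,2]>.02); print('bottle',P[k].min(0),P[k].max(0))
E
```

```text
module (array([585., 172.]), array([161. , 240.5]), 16.16) 0.059815243849143274
stand (array([ 592.2, -180.2]), array([150.2,  71.1]), 67.3)
green 52 (array([620.4, 207.9]), array([24. ,  7.3]), 14.97) med [0.6192 0.2078 0.0614]
blue 568 (array([565.1, 135.6]), array([50.4, 48.7]), 15.59) med [0.5621 0.1395 0.0649]
orange 36 (array([623.3, 184.8]), array([39.2, 10.1]), 9.37) med [0.6108 0.1832 0.0624]
red 571 (array([626.3, 185.4]), array([ 60.4, 168.7]), 15.99) med [0.6315 0.1769 0.0608]
black 166 (array([564.1, 186.1]), array([143.7, 221.1]), 84.52) med [0.5267 0.2349 0.0678]
tab 180 (array([514.8, 166.3]), array([112. , 148.9]), 23.23) [0.5872 0.2537 0.084 ]
tab2 113 (array([523., 135.]), array([ 50.7, 130.9]), 85.44) [0.568  0.1153 0.0802]
yellow 165 [ 0.6852 -0.1064 -0.0025] [ 0.7313 -0.0864  0.0935] top (array([695. , -95.7]), array([13.2, 13.5]), 86.75)
yellow 313 [ 0.5922 -0.1579  0.0587] [ 0.6317 -0.1309  0.1364] top (array([ 605.8, -145.9]), array([17.1, 21.9]), 7.51)
yellow 143 [ 0.5893 -0.0624 -0.0033] [ 0.6275 -0.0442  0.092 ] top (array([599.2, -53.7]), array([15.8, 11.
[... 623 characters left out ...]
) med [0.6311 0.186  0.0612]
tab 204 (array([547.8, 183.1]), array([ 35.6, 147.4]), 20.04) [0.5889 0.2555 0.0833]
tab2 128 (array([571.6, 117.4]), array([35.6,  9.2]), 15.55) [0.5705 0.119  0.0786]
yellow 253 [ 0.5948 -0.2496  0.0579] [ 0.6322 -0.1294  0.1355] top (array([ 608.1, -142.9]), array([16.2, 22.9]), 2.06)
yellow 151 [ 0.6875 -0.2099 -0.0006] [ 0.7491 -0.0843  0.0909] top (array([698.6, -94.8]), array([19.4, 12.8]), 69.21)
yellow 183 [ 0.5921 -0.1145 -0.002 ] [ 0.6342 -0.0404  0.091 ] top (array([601.8, -52. ]), array([17.2, 12.7]), 43.79)
driver [ 0.5894 -0.1997  0.1356] (array([ 579.5, -211.7]), array([16.8, 20.9]), 79.9)
bottle [ 0.4879 -0.2207  0.0201] [ 0.5599 -0.0601  0.1823]
```

```bash
cat >> h.py <<'E'
C0=np.array([.586,.1725]); YAW=np.radians(16.1)
RM=np.array([[np.cos(YAW),-np.sin(YAW)],[np.sin(YAW),np.cos(YAW)]])
def mod(x,y,z): return np.r_[C0+RM@(np.array([x,y])/1000),z/1000]
def yang():
    m=q2R(robot.get_obs()['eef_rot']); return np.degrees(np.arctan2(m[1,1],m[0,1]))
def plan(tgt,ya,n):
    "constant row reaching tgt (world) with closing-line angle ya in n rows"
    o=robot.get_obs(); a=yang(); s=-((ya-a+180)%360-180)/n
    M=np.zeros((2,2))
    for i in range(n):
        t=np.radians(a-s*i); M+=np.array([[-np.sin(t),np.cos(t)],[np.cos(t),np.sin(t)]])
    d=np.array(tgt)-o['ee_pos']; xy=np.linalg.solve(M,d[:2])/.02
    print('row x%d: dx %.3f dy %.3f dz %.3f spin %.3f'%(n,*xy,-d[2]/n/.02,s/5), 'now',o['ee_pos'].round(4),round(a,2),'t',round(o['clock'],2),'F',o['force'].round(1),'T',o['wrist_torque'].round(2),'gap',round(o['finger_gap'],4),'grip',o['grip_force'])
E
python3 -c "
from h import *
print(mod(-30,-76,140)); plan(mod(-30,-76,140),16.1,33)"
```

```text
[0.57825254 0.09116134 0.14      ]
row x33: dx -0.979 dy -0.029 dz 0.138 spin 0.356 now [0.1434 0.531  0.2313] 74.88 t 1.7 F [0.8 0.3 0.1] T [-0.01  0.02  0.03] gap 0.0853 grip 0.0
```

move_arm(
  plan=[
    {"jaw": 1, "dx": -0.98, "dy": -0.03, "dz": 0.14, "spin": 0.356},
    {"jaw": 1, "dx": -0.98, "dy": -0.03, "dz": 0.14, "spin": 0.356},
    {"jaw": 1, "dx": -0.98, "dy": -0.03, "dz": 0.14, "spin": 0.356},
    {"jaw": 1, "dx": -0.98, "dy": -0.03, "dz": 0.14, "spin": 0.356},
    {"jaw": 1, "dx": -0.98, "dy": -0.03, "dz": 0.14, "spin": 0.356},
    {"jaw": 1, "dx": -0.98, "dy": -0.03, "dz": 0.14, "spin": 0.356},
    {"jaw": 1, "dx": -0.98, "dy": -0.03, "dz": 0.14, "spin": 0.356},
    {"jaw": 1, "dx": -0.98, "dy": -0.03, "dz": 0.14, "spin": 0.356},
    {"jaw": 1, "dx": -0.98, "dy": -0.03, "dz": 0.14, "spin": 0.356},
    {"jaw": 1, "dx": -0.98, "dy": -0.03, "dz": 0.14, "spin": 0.356},
    {"jaw": 1, "dx": -0.98, "dy": -0.03, "dz": 0.14, "spin": 0.356},
    {"jaw": 1, "dx": -0.98, "dy": -0.03, "dz": 0.14, "spin": 0.356},
  ],
)

```text
clock: 2.7
ee_pos: [0.3533, 0.4255, 0.1976]
eef_rot: [0.0, 0.314, 0.95, 0.0]
force: [-0.7, 0.2, 0.4]
finger_gap: -0.0001
grip_force: 0.0
```

move_arm(
  plan=[
    {"jaw": 1, "dx": -0.98, "dy": -0.03, "dz": 0.14, "spin": 0.356},
    {"jaw": 1, "dx": -0.98, "dy": -0.03, "dz": 0.14, "spin": 0.356},
    {"jaw": 1, "dx": -0.98, "dy": -0.03, "dz": 0.14, "spin": 0.356},
    {"jaw": 1, "dx": -0.98, "dy": -0.03, "dz": 0.14, "spin": 0.356},
    {"jaw": 1, "dx": -0.98, "dy": -0.03, "dz": 0.14, "spin": 0.356},
    {"jaw": 1, "dx": -0.98, "dy": -0.03, "dz": 0.14, "spin": 0.356},
    {"jaw": 1, "dx": -0.98, "dy": -0.03, "dz": 0.14, "spin": 0.356},
    {"jaw": 1, "dx": -0.98, "dy": -0.03, "dz": 0.14, "spin": 0.356},
    {"jaw": 1, "dx": -0.98, "dy": -0.03, "dz": 0.14, "spin": 0.356},
    {"jaw": 1, "dx": -0.98, "dy": -0.03, "dz": 0.14, "spin": 0.356},
    {"jaw": 1, "dx": -0.98, "dy": -0.03, "dz": 0.14, "spin": 0.356},
    {"jaw": 1, "dx": -0.98, "dy": -0.03, "dz": 0.14, "spin": 0.356},
  ],
)

```text
clock: 3.7
ee_pos: [0.5095, 0.2513, 0.164]
eef_rot: [0.0, 0.484, 0.875, 0.0]
force: [0.6, -0.5, 0.5]
finger_gap: 0.0001
grip_force: 0.0
```

```bash
python3 -c "
from h import *
plan(mod(-30,-76,110),16.1,11); print(robot.get_obs()['joints'])"
```

```text
row x11: dx -0.794 dy -0.022 dz 0.245 spin 0.291 now [0.5095 0.2513 0.164 ] 32.08 t 3.7 F [ 0.6 -0.5  0.5] T [ 0.01 -0.02  0.03] gap 0.0001 grip 0.0
[ 3.76215177e-01  4.60231933e-01  1.66886240e+00 -3.32516937e-05
  1.01239382e+00 -1.83636507e-01]
```

move_arm(
  plan=[
    {"jaw": 1, "dx": -0.79, "dy": -0.02, "dz": 0.25, "spin": 0.29},
    {"jaw": 1, "dx": -0.79, "dy": -0.02, "dz": 0.25, "spin": 0.29},
    {"jaw": 1, "dx": -0.79, "dy": -0.02, "dz": 0.25, "spin": 0.29},
    {"jaw": 1, "dx": -0.79, "dy": -0.02, "dz": 0.25, "spin": 0.29},
    {"jaw": 1, "dx": -0.79, "dy": -0.02, "dz": 0.25, "spin": 0.29},
    {"jaw": 1, "dx": -0.79, "dy": -0.02, "dz": 0.25, "spin": 0.29},
    {"jaw": 1, "dx": -0.79, "dy": -0.02, "dz": 0.25, "spin": 0.29},
    {"jaw": 1, "dx": -0.79, "dy": -0.02, "dz": 0.25, "spin": 0.29},
    {"jaw": 1, "dx": -0.79, "dy": -0.02, "dz": 0.25, "spin": 0.29},
    {"jaw": 1, "dx": -0.79, "dy": -0.02, "dz": 0.25, "spin": 0.29},
    {"jaw": 1, "dx": -0.79, "dy": -0.02, "dz": 0.25, "spin": 0.29},
    {"jaw": 1},
  ],
)

```text
validation failed for argument at $.pl...
```

```bash
python3 -c "
from h import *
plan(mod(-30,-76,71),16.1,4)"
```

```text
row x4: dx -2.182 dy -0.109 dz 1.162 spin 0.799 now [0.5095 0.2513 0.164 ] 32.08 t 3.7 F [ 0.6 -0.5  0.5] T [ 0.01 -0.02  0.03] gap 0.0001 grip 0.0
```

The call was refused and the arm didn't move. The short last row may be the cause, so I'll resend with every row complete.

move_arm(
  plan=[
    {"jaw": 1, "dx": -0.79, "dy": -0.02, "dz": 0.25, "spin": 0.29},
    {"jaw": 1, "dx": -0.79, "dy": -0.02, "dz": 0.25, "spin": 0.29},
    {"jaw": 1, "dx": -0.79, "dy": -0.02, "dz": 0.25, "spin": 0.29},
    {"jaw": 1, "dx": -0.79, "dy": -0.02, "dz": 0.25, "spin": 0.29},
    {"jaw": 1, "dx": -0.79, "dy": -0.02, "dz": 0.25, "spin": 0.29},
    {"jaw": 1, "dx": -0.79, "dy": -0.02, "dz": 0.25, "spin": 0.29},
    {"jaw": 1, "dx": -0.79, "dy": -0.02, "dz": 0.25, "spin": 0.29},
    {"jaw": 1, "dx": -0.79, "dy": -0.02, "dz": 0.25, "spin": 0.29},
    {"jaw": 1, "dx": -0.79, "dy": -0.02, "dz": 0.25, "spin": 0.29},
    {"jaw": 1, "dx": -0.79, "dy": -0.02, "dz": 0.25, "spin": 0.29},
    {"jaw": 1, "dx": -0.79, "dy": -0.02, "dz": 0.25, "spin": 0.29},
    {"jaw": 1, "dx": 0, "dy": 0, "dz": 0, "spin": 0},
  ],
)

```text
clock: 4.7
ee_pos: [0.5782, 0.091, 0.1082]
eef_rot: [-0.0, 0.602, 0.799, -0.0]
force: [0.1, 0.3, -0.6]
finger_gap: -0.0
grip_force: 0.0
```

```bash
python3 -c "
from h import *
plan(mod(-30,-76,71),16.1,4)"
```

```text
row x4: dx 0.002 dy 0.001 dz 0.465 spin -0.003 now [0.5782 0.091  0.1082] 16.04 t 4.7 F [ 0.1  0.3 -0.6] T [ 0.01 -0.04  0.06] gap -0.0 grip 0.0
```

move_arm(
  plan=[
    {"jaw": 1, "dx": 0, "dy": 0, "dz": 0.465, "spin": 0},
    {"jaw": 1, "dx": 0, "dy": 0, "dz": 0.465, "spin": 0},
    {"jaw": 1, "dx": 0, "dy": 0, "dz": 0.465, "spin": 0},
    {"jaw": 1, "dx": 0, "dy": 0, "dz": 0.465, "spin": 0},
    {"jaw": 1, "dx": 0.2, "dy": 0, "dz": 0, "spin": 0},
    {"jaw": 1, "dx": 0.2, "dy": 0, "dz": 0, "spin": 0},
    {"jaw": 1, "dx": 0.1, "dy": 0, "dz": 0, "spin": 0},
    {"jaw": 1, "dx": 0.1, "dy": 0, "dz": 0, "spin": 0},
    {"jaw": 1, "dx": 0, "dy": 0, "dz": 0, "spin": 0},
  ],
)

```text
clock: 5.45
ee_pos: [0.5748, 0.1048, 0.0723]
eef_rot: [0.0, 0.6, 0.8, 0.0]
force: [0.7, -2.1, -2.2]
finger_gap: -0.0001
grip_force: 1.1
```

move_arm(
  plan=[
    {"jaw": 1, "dx": 0.08, "dy": 0, "dz": 0, "spin": 0},
    {"jaw": 1, "dx": 0, "dy": 0, "dz": 0, "spin": 0},
  ],
)

```text
clock: 5.62
ee_pos: [0.5747, 0.1055, 0.0723]
eef_rot: [0.001, 0.6, 0.8, -0.0]
force: [2.4, -7.3, -0.2]
finger_gap: -0.0001
grip_force: 3.8
```

move_arm(
  plan=[
    {"jaw": 1, "dx": 0.08, "dy": 0, "dz": 0, "spin": 0},
    {"jaw": 1, "dx": 0, "dy": 0, "dz": 0, "spin": 0},
  ],
)

```text
clock: 5.78
ee_pos: [0.5745, 0.1063, 0.0725]
eef_rot: [0.001, 0.6, 0.8, -0.0]
force: [2.0, -13.4, 0.2]
finger_gap: -0.0002
grip_force: 6.6
```

The force climbs while the cover stays put, so the catch is holding it. I'll back off and go to the button.

move_arm(
  plan=[
    {"jaw": 1, "dx": -0.4, "dy": 0, "dz": 0, "spin": 0},
    {"jaw": 1, "dx": 0, "dy": 0, "dz": -0.9, "spin": 0},
    {"jaw": 1, "dx": 0, "dy": 0, "dz": -0.9, "spin": 0},
    {"jaw": 1, "dx": 0.9, "dy": 0, "dz": 0, "spin": 0},
    {"jaw": 1, "dx": 0.9, "dy": 0, "dz": 0, "spin": 0},
    {"jaw": 1, "dx": 0.9, "dy": 0, "dz": 0, "spin": 0},
    {"jaw": 1, "dx": 0.9, "dy": 0, "dz": 0, "spin": 0},
    {"jaw": 1, "dx": 0.9, "dy": 0, "dz": 0, "spin": 0},
    {"jaw": 1, "dx": 0.9, "dy": 0, "dz": 0, "spin": 0},
    {"jaw": 1, "dx": 0.9, "dy": 0, "dz": 0, "spin": 0},
    {"jaw": 1, "dx": 0.9, "dy": 0, "dz": 0, "spin": 0},
    {"jaw": 1, "dx": 0, "dy": 0, "dz": 0, "spin": 0},
  ],
)

```text
clock: 6.78
ee_pos: [0.5351, 0.2407, 0.1082]
eef_rot: [-0.0, 0.6, 0.8, 0.001]
force: [0.9, -0.2, 1.3]
finger_gap: -0.0001
grip_force: 0.0
```

```bash
python3 -c "
from h import *
plan(mod(-30,85,76),16.1,3);plan(mod(-30,85,61.5),16.1,1)"
```

```text
row x3: dx 0.088 dy 0.001 dz 0.537 spin 0.015 now [0.5351 0.2407 0.1082] 16.32 t 6.78 F [ 0.9 -0.2  1.3] T [-0.01  0.01 -0.  ] gap -0.0001 grip 0.0
row x1: dx 0.265 dy 0.002 dz 2.336 spin 0.044 now [0.5351 0.2407 0.1082] 16.32 t 6.78 F [ 0.9 -0.2  1.3] T [-0.01  0.01 -0.  ] gap -0.0001 grip 0.0
```

move_arm(
  plan=[
    {"jaw": 1, "dx": 0.09, "dy": 0, "dz": 0.54, "spin": 0},
    {"jaw": 1, "dx": 0.09, "dy": 0, "dz": 0.54, "spin": 0},
    {"jaw": 1, "dx": 0.09, "dy": 0, "dz": 0.54, "spin": 0},
    {"jaw": 1, "dx": 0, "dy": 0, "dz": 0.2, "spin": 0},
    {"jaw": 1, "dx": 0, "dy": 0, "dz": 0.2, "spin": 0},
    {"jaw": 1, "dx": 0, "dy": 0, "dz": 0.2, "spin": 0},
    {"jaw": 1, "dx": 0, "dy": 0, "dz": 0.1, "spin": 0},
    {"jaw": 1, "dx": 0, "dy": 0, "dz": 0, "spin": 0},
  ],
)

```text
clock: 7.45
ee_pos: [0.5342, 0.243, 0.062]
eef_rot: [-0.0, 0.6, 0.8, -0.0]
force: [-4.3, -2.3, 7.5]
finger_gap: 0.0001
grip_force: 3.6
```

move_arm(
  plan=[
    {"jaw": 1, "dx": 0, "dy": 0, "dz": 0.06, "spin": 0},
    {"jaw": 1, "dx": 0, "dy": 0, "dz": 0, "spin": 0},
  ],
)

```text
clock: 7.62
ee_pos: [0.5343, 0.2431, 0.0617]
eef_rot: [0.0, 0.6, 0.8, -0.0]
force: [-8.1, -5.0, 18.4]
finger_gap: -0.0001
grip_force: 9.1
```

```bash
python3 -c "
from h import *
plan(mod(-30,85,61.5),16.1,1);o=robot.get_obs();print(RM.T@(o['ee_pos'][:2]-C0))"
```

```text
row x1: dx 0.141 dy 0.006 dz 0.012 spin 0.022 now [0.5343 0.2431 0.0617] 16.21 t 7.62 F [-8.1 -5.  18.4] T [-0.86  1.4  -0.02] gap -0.0001 grip 9.109476455196273
[-0.03011582  0.0821788 ]
```

The button is at its bottom. I'll let go and return to the tab.

move_arm(
  plan=[
    {"jaw": 1, "dx": 0, "dy": 0, "dz": -0.3, "spin": 0},
    {"jaw": 1, "dx": 0, "dy": 0, "dz": -0.9, "spin": 0},
    {"jaw": 1, "dx": 0, "dy": 0, "dz": -0.9, "spin": 0},
    {"jaw": 1, "dx": -0.88, "dy": 0, "dz": 0, "spin": 0},
    {"jaw": 1, "dx": -0.88, "dy": 0, "dz": 0, "spin": 0},
    {"jaw": 1, "dx": -0.88, "dy": 0, "dz": 0, "spin": 0},
    {"jaw": 1, "dx": -0.88, "dy": 0, "dz": 0, "spin": 0},
    {"jaw": 1, "dx": -0.88, "dy": 0, "dz": 0, "spin": 0},
    {"jaw": 1, "dx": -0.88, "dy": 0, "dz": 0, "spin": 0},
    {"jaw": 1, "dx": -0.88, "dy": 0, "dz": 0, "spin": 0},
    {"jaw": 1, "dx": -0.88, "dy": 0, "dz": 0, "spin": 0},
    {"jaw": 1, "dx": -0.88, "dy": 0, "dz": 0, "spin": 0},
  ],
)

```text
clock: 8.62
ee_pos: [0.5789, 0.0904, 0.1024]
eef_rot: [0.0, 0.6, 0.8, 0.0]
force: [-0.1, 0.2, -0.8]
finger_gap: -0.0001
grip_force: 0.0
```

```bash
python3 -c "
from h import *
plan(mod(-30,-76,71),16.1,4)"
```

```text
row x4: dx 0.012 dy -0.005 dz 0.392 spin 0.005 now [0.5789 0.0904 0.1024] 16.2 t 8.62 F [-0.1  0.2 -0.8] T [-0.04  0.03 -0.04] gap -0.0001 grip 0.0
```

move_arm(
  plan=[
    {"jaw": 1, "dx": 0, "dy": 0, "dz": 0.39, "spin": 0},
    {"jaw": 1, "dx": 0, "dy": 0, "dz": 0.39, "spin": 0},
    {"jaw": 1, "dx": 0, "dy": 0, "dz": 0.39, "spin": 0},
    {"jaw": 1, "dx": 0, "dy": 0, "dz": 0.39, "spin": 0},
    {"jaw": 1, "dx": 0.2, "dy": 0, "dz": 0, "spin": 0},
    {"jaw": 1, "dx": 0.2, "dy": 0, "dz": 0, "spin": 0},
    {"jaw": 1, "dx": 0.2, "dy": 0, "dz": 0, "spin": 0},
    {"jaw": 1, "dx": 0.1, "dy": 0, "dz": 0, "spin": 0},
    {"jaw": 1, "dx": 0.1, "dy": 0, "dz": 0, "spin": 0},
    {"jaw": 1, "dx": 0.1, "dy": 0, "dz": 0, "spin": 0},
    {"jaw": 1, "dx": 0, "dy": 0, "dz": 0, "spin": 0},
  ],
)

```text
clock: 9.53
ee_pos: [0.5735, 0.109, 0.0714]
eef_rot: [0.0, 0.6, 0.8, 0.0]
force: [1.0, 0.2, -0.2]
finger_gap: -0.0003
grip_force: 0.0
```

move_arm(
  plan=[
    {"jaw": 1, "dx": 0.2, "dy": 0, "dz": 0, "spin": 0},
    {"jaw": 1, "dx": 0.2, "dy": 0, "dz": 0, "spin": 0},
    {"jaw": 1, "dx": 0.2, "dy": 0, "dz": 0, "spin": 0},
    {"jaw": 1, "dx": 0.2, "dy": 0, "dz": 0, "spin": 0},
    {"jaw": 1, "dx": 0.2, "dy": 0, "dz": 0, "spin": 0},
    {"jaw": 1, "dx": 0.2, "dy": 0, "dz": 0, "spin": 0},
    {"jaw": 1, "dx": 0.2, "dy": 0, "dz": 0, "spin": 0},
    {"jaw": 1, "dx": 0.2, "dy": 0, "dz": 0, "spin": 0},
    {"jaw": 1, "dx": 0.2, "dy": 0, "dz": 0, "spin": 0},
    {"jaw": 1, "dx": 0.2, "dy": 0, "dz": 0, "spin": 0},
    {"jaw": 1, "dx": 0.2, "dy": 0, "dz": 0, "spin": 0},
    {"jaw": 1, "dx": 0, "dy": 0, "dz": 0, "spin": 0},
  ],
)

```text
clock: 10.53
ee_pos: [0.5608, 0.1517, 0.071]
eef_rot: [-0.0, 0.6, 0.8, -0.0]
force: [-0.1, -0.1, -0.0]
finger_gap: 0.0
grip_force: 0.0
```

move_arm(
  plan=[
    {"jaw": 1, "dx": 0.1, "dy": 0, "dz": 0, "spin": 0},
    {"jaw": 1, "dx": 0.1, "dy": 0, "dz": 0, "spin": 0},
    {"jaw": 1, "dx": 0, "dy": 0, "dz": 0, "spin": 0},
  ],
)

```text
clock: 10.78
ee_pos: [0.5598, 0.155, 0.071]
eef_rot: [-0.0, 0.6, 0.8, -0.0]
force: [0.0, 0.0, 0.1]
finger_gap: -0.0
grip_force: 0.0
```

move_arm(
  plan=[
    {"jaw": 1, "dx": 0.1, "dy": 0, "dz": 0, "spin": 0},
    {"jaw": 1, "dx": 0.05, "dy": 0, "dz": 0, "spin": 0},
    {"jaw": 1, "dx": 0, "dy": 0, "dz": 0, "spin": 0},
  ],
)

```text
clock: 11.03
ee_pos: [0.5594, 0.1564, 0.0711]
eef_rot: [0.001, 0.6, 0.8, -0.001]
force: [2.0, -9.9, -0.3]
finger_gap: 0.0001
grip_force: 5.3
```

```bash
python3 - <<'E'
from h import *
c=robot.camera('side'); save(c,'s2.png',(140,200,320,340),4)
T=np.array([.6075,-.1442])
o=robot.get_obs();print(RM.T@(o['ee_pos'][:2]-C0),o['force'],o['clock'])
# tool yaw from the handle's edge pixels is left to the grasp; lift straight first
p=np.array(o['ee_pos'])
E
```

```text
[-0.02996579 -0.00811612] [  1.30925887 -10.83236378   0.6253548 ] 11.0833
```

View pics/s2.png

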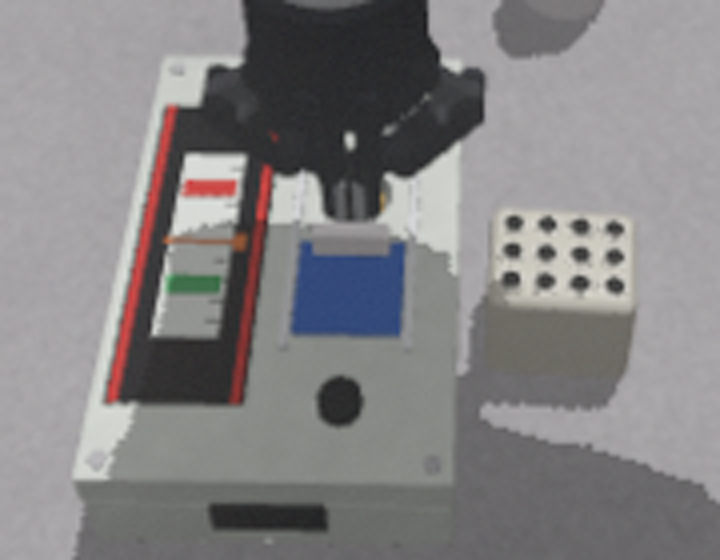

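The cover sits at its end stop (tab at 350,240), with about 10 N on it. The pointer (205,240) lies between the red (208,187) and green (193,284) bands. I'll go to the tool next.

move_arm(
  plan=[
    {"jaw": 1, "dx": -0.4, "dy": 0, "dz": 0, "spin": 0},
    {"jaw": 1, "dx": 0, "dy": 0, "dz": -0.9, "spin": 0},
    {"jaw": 0, "dx": 0, "dy": 0, "dz": -0.9, "spin": 0},
    {"jaw": 0, "dx": 0, "dy": 0, "dz": -0.9, "spin": 0},
    {"jaw": 0, "dx": 0, "dy": 0, "dz": -0.9, "spin": 0},
    {"jaw": 0, "dx": 0, "dy": 0, "dz": -0.9, "spin": 0},
    {"jaw": 0, "dx": 0, "dy": 0, "dz": -0.9, "spin": 0},
    {"jaw": 0, "dx": 0, "dy": 0, "dz": -0.9, "spin": 0},
  ],
)

```text
clock: 11.75
ee_pos: [0.5613, 0.1498, 0.198]
eef_rot: [-0.0, 0.6, 0.8, 0.0]
force: [-0.8, 0.5, -0.5]
finger_gap: 0.0426
grip_force: 0.0
```

```bash
python3 - <<'E'
from h import *
plan([.6075,-.1442,.195],5,18)
c=robot.camera('top')
# module-plane rectification: find pointer, green, red positions in module y
def band(c):
    hsv=cv2.cvtColor(c['img'],cv2.COLOR_RGB2HSV)
    ys=np.linspace(-40,40,321); out={}
    for n,x0,x1,f in(('green',33,53,lambda H,S:((H>45)&(H<90)&(S>80))),('red',33,53,lambda H,S:(((H<5)|(H>174))&(S>110))),('orange',29,57,lambda H,S:((H>5)&(H<22)&(S>70)))):
        acc=np.zeros(len(ys))
        for x in np.linspace(x0,x1,15):
            w=mod(x,0,63 if n=='orange' else 61.5)
            for i,y in enumerate(ys):
                u,v=w2px(c,mod(x,y,63 if n=='orange' else 61.5)); H,S,V=hsv[int(round(v)),int(round(u))].astype(int); acc[i]+=f(H,S)
        out[n]=(round((acc*ys).sum()/max(acc.sum(),1),2),round(acc.sum()*.25/15,1))
    return out
print('top',band(c)); d=robot.camera('side'); print('side',band(d))
E
sed -n '/^def band/,/return out/p' /dev/null
```

```text
row x18: dx -0.828 dy -0.029 dz 0.008 spin 0.125 now [0.5613 0.1498 0.198 ] 16.21 t 11.75 F [-0.8  0.5 -0.5] T [ 0.03  0.03 -0.01] gap 0.0426 grip 0.0
top {'green': (np.float64(0.0), np.float64(0.0)), 'red': (np.float64(0.0), np.float64(0.0)), 'orange': (np.float64(0.0), np.float64(0.0))}
side {'green': (np.float64(23.77), np.float64(8.8)), 'red': (np.float64(-31.87), np.float64(9.8)), 'orange': (np.float64(2.25), np.float64(2.7))}
```

move_arm(
  plan=[
    {"jaw": 0, "dx": -0.83, "dy": -0.03, "dz": 0, "spin": 0.125},
    {"jaw": 0, "dx": -0.83, "dy": -0.03, "dz": 0, "spin": 0.125},
    {"jaw": 0, "dx": -0.83, "dy": -0.03, "dz": 0, "spin": 0.125},
    {"jaw": 0, "dx": -0.83, "dy": -0.03, "dz": 0, "spin": 0.125},
    {"jaw": 0, "dx": -0.83, "dy": -0.03, "dz": 0, "spin": 0.125},
    {"jaw": 0, "dx": -0.83, "dy": -0.03, "dz": 0, "spin": 0.125},
    {"jaw": 0, "dx": -0.83, "dy": -0.03, "dz": 0, "spin": 0.125},
    {"jaw": 0, "dx": -0.83, "dy": -0.03, "dz": 0, "spin": 0.125},
    {"jaw": 0, "dx": -0.83, "dy": -0.03, "dz": 0, "spin": 0.125},
    {"jaw": 0, "dx": -0.83, "dy": -0.03, "dz": 0, "spin": 0.125},
    {"jaw": 0, "dx": -0.83, "dy": -0.03, "dz": 0, "spin": 0.125},
    {"jaw": 0, "dx": -0.83, "dy": -0.03, "dz": 0, "spin": 0.125},
  ],
)

```text
clock: 12.85
ee_pos: [0.5981, -0.0466, 0.196]
eef_rot: [-0.001, 0.652, 0.759, -0.0]
force: [0.3, -0.5, 0.3]
finger_gap: 0.0428
grip_force: 0.0
```

move_arm(
  plan=[
    {"jaw": 0, "dx": -0.83, "dy": -0.03, "dz": 0, "spin": 0.125},
    {"jaw": 0, "dx": -0.83, "dy": -0.03, "dz": 0, "spin": 0.125},
    {"jaw": 0, "dx": -0.83, "dy": -0.03, "dz": 0, "spin": 0.125},
    {"jaw": 0, "dx": -0.83, "dy": -0.03, "dz": 0, "spin": 0.125},
    {"jaw": 0, "dx": -0.83, "dy": -0.03, "dz": 0, "spin": 0.125},
    {"jaw": 0, "dx": -0.83, "dy": -0.03, "dz": 0, "spin": 0.125},
    {"jaw": 0, "dx": 0, "dy": 0, "dz": 0, "spin": 0},
  ],
)

```text
clock: 13.43
ee_pos: [0.6069, -0.1475, 0.1959]
eef_rot: [-0.0, 0.677, 0.736, -0.0]
force: [0.1, 0.4, -0.4]
finger_gap: 0.0431
grip_force: 0.0
```

```bash
python3 - <<'E'
from h import *
plan([.6075,-.1442,.087],5,7)
# pictures for trimmer, with arm out of the way
a=robot.camera('top')
save(a,'t3.png',(80,110,250,250),4)
print([round(float(v),1) for v in w2px(a,mod(-30,-30,56))], [round(float(v),1) for v in w2px(a,mod(43,0,62))])
b=robot.camera('side'); save(b,'s3.png',(140,170,330,330),4)
E
```

```text
row x7: dx 0.023 dy 0.006 dz 0.778 spin -0.005 now [ 0.6069 -0.1475  0.1959] 4.81 t 13.43 F [ 0.1  0.4 -0.4] T [-0.02  0.01 -0.03] gap 0.0431 grip 0.0
[182.0, 191.9] [155.4, 159.4]
```

View pics/t3.png

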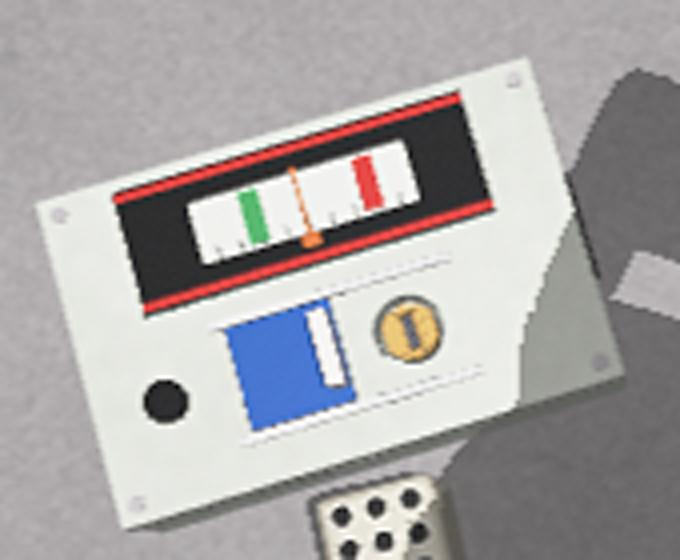

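The slot at (409,329) lies almost along the module's x, where I predicted it. The pointer (302,204) is about 1 to 2 mm from the middle, and green (254,217) is about +24 mm. Now I'll descend on the tool and grip it.

move_arm(
  plan=[
    {"jaw": 0, "dx": 0.08, "dy": 0.02, "dz": 0.4, "spin": 0},
    {"jaw": 0, "dx": 0.08, "dy": 0.02, "dz": 0.8, "spin": 0},
    {"jaw": 0, "dx": 0, "dy": 0, "dz": 0.8, "spin": 0},
    {"jaw": 0, "dx": 0, "dy": 0, "dz": 0.8, "spin": 0},
    {"jaw": 0, "dx": 0, "dy": 0, "dz": 0.8, "spin": 0},
    {"jaw": 0, "dx": 0, "dy": 0, "dz": 0.8, "spin": 0},
    {"jaw": 0, "dx": 0, "dy": 0, "dz": 0.6, "spin": 0},
    {"jaw": 0, "dx": 0, "dy": 0, "dz": 0.4, "spin": 0},
    {"jaw": 0, "dx": 0, "dy": 0, "dz": 0, "spin": 0},
  ],
)

```text
clock: 14.28
ee_pos: [0.6069, -0.141, 0.0872]
eef_rot: [-0.001, 0.676, 0.737, -0.001]
force: [-0.2, 0.1, -0.7]
finger_gap: 0.0426
grip_force: 0.0
```

move_arm(
  plan=[
    {"jaw": 1, "dx": 0, "dy": 0, "dz": 0, "spin": 0},
    {"jaw": 1, "dx": 0, "dy": 0, "dz": 0, "spin": 0},
    {"jaw": 1, "dx": 0, "dy": 0, "dz": 0, "spin": 0},
    {"jaw": 1, "dx": 0, "dy": 0, "dz": 0, "spin": 0},
    {"jaw": 1, "dx": 0, "dy": 0, "dz": 0, "spin": 0},
  ],
)

```text
clock: 14.7
ee_pos: [0.6083, -0.1419, 0.09]
eef_rot: [0.001, 0.676, 0.737, 0.0]
force: [0.0, 0.0, 4.5]
finger_gap: 0.0174
grip_force: 58.8
```

move_arm(
  plan=[
    {"jaw": 1, "dx": 0, "dy": 0, "dz": -0.3, "spin": 0},
    {"jaw": 1, "dx": 0, "dy": 0, "dz": -0.9, "spin": 0},
    {"jaw": 1, "dx": 0, "dy": 0, "dz": -0.9, "spin": 0},
    {"jaw": 1, "dx": 0, "dy": 0, "dz": -0.9, "spin": 0},
    {"jaw": 1, "dx": 0, "dy": 0, "dz": -0.9, "spin": 0},
    {"jaw": 1, "dx": 0, "dy": 0, "dz": -0.9, "spin": 0},
    {"jaw": 1, "dx": 0, "dy": 0, "dz": -0.6, "spin": 0},
    {"jaw": 1, "dx": 0, "dy": 0, "dz": 0, "spin": 0},
  ],
)

```text
clock: 15.37
ee_pos: [0.6088, -0.1421, 0.1999]
eef_rot: [0.002, 0.676, 0.737, 0.001]
force: [1.1, 0.9, -0.5]
finger_gap: 0.0176
grip_force: 58.5
```

```bash
python3 - <<'E'
from h import *
plan(mod(-30,-30,195),-71,22)
E
```

```text
row x22: dx 0.525 dy -0.443 dz 0.011 spin 0.691 now [ 0.6088 -0.1421  0.1999] 4.96 t 15.37 F [ 1.1  0.9 -0.5] T [-0.01 -0.03 -0.05] gap 0.0176 grip 58.45414102077484
```

move_arm(
  plan=[
    {"jaw": 1, "dx": 0.9, "dy": 0.08, "dz": 0, "spin": 0},
    {"jaw": 1, "dx": 0.9, "dy": 0.08, "dz": 0, "spin": 0},
    {"jaw": 1, "dx": 0.9, "dy": 0.08, "dz": 0, "spin": 0},
    {"jaw": 1, "dx": 0.9, "dy": 0.08, "dz": 0, "spin": 0},
    {"jaw": 1, "dx": 0.9, "dy": 0.08, "dz": 0, "spin": 0},
    {"jaw": 1, "dx": 0.9, "dy": 0.08, "dz": 0, "spin": 0},
    {"jaw": 1, "dx": 0.9, "dy": 0.08, "dz": 0, "spin": 0},
    {"jaw": 1, "dx": 0.9, "dy": 0.08, "dz": 0, "spin": 0},
  ],
)

```text
clock: 16.03
ee_pos: [0.6075, 0.0037, 0.1959]
eef_rot: [-0.001, 0.676, 0.737, -0.001]
force: [0.4, -0.5, -0.5]
finger_gap: 0.0174
grip_force: 58.5
```

```bash
python3 - <<'E'
from h import *
plan(mod(-30,-30,195),-71,17)
E
```

```text
row x17: dx 0.290 dy -0.328 dz 0.003 spin 0.894 now [0.6075 0.0037 0.1959] 4.96 t 16.03 F [ 0.4 -0.5 -0.5] T [ 0.03 -0.03 -0.01] gap 0.0174 grip 58.45817685127258
```

move_arm(
  plan=[
    {"jaw": 1, "dx": 0.29, "dy": -0.33, "dz": 0, "spin": 0.894},
    {"jaw": 1, "dx": 0.29, "dy": -0.33, "dz": 0, "spin": 0.894},
    {"jaw": 1, "dx": 0.29, "dy": -0.33, "dz": 0, "spin": 0.894},
    {"jaw": 1, "dx": 0.29, "dy": -0.33, "dz": 0, "spin": 0.894},
    {"jaw": 1, "dx": 0.29, "dy": -0.33, "dz": 0, "spin": 0.894},
    {"jaw": 1, "dx": 0.29, "dy": -0.33, "dz": 0, "spin": 0.894},
    {"jaw": 1, "dx": 0.29, "dy": -0.33, "dz": 0, "spin": 0.894},
    {"jaw": 1, "dx": 0.29, "dy": -0.33, "dz": 0, "spin": 0.894},
    {"jaw": 1, "dx": 0.29, "dy": -0.33, "dz": 0, "spin": 0.894},
    {"jaw": 1, "dx": 0.29, "dy": -0.33, "dz": 0, "spin": 0.894},
    {"jaw": 1, "dx": 0.29, "dy": -0.33, "dz": 0, "spin": 0.894},
    {"jaw": 1, "dx": 0.29, "dy": -0.33, "dz": 0, "spin": 0.894},
  ],
)

```text
clock: 17.03
ee_pos: [0.558, 0.092, 0.196]
eef_rot: [-0.0, 0.936, 0.351, -0.001]
force: [-0.0, -0.4, -0.4]
finger_gap: 0.0171
grip_force: 58.4
```

move_arm(
  plan=[
    {"jaw": 1, "dx": 0.29, "dy": -0.33, "dz": 0, "spin": 0.894},
    {"jaw": 1, "dx": 0.29, "dy": -0.33, "dz": 0, "spin": 0.894},
    {"jaw": 1, "dx": 0.29, "dy": -0.33, "dz": 0, "spin": 0.894},
    {"jaw": 1, "dx": 0.29, "dy": -0.33, "dz": 0, "spin": 0.894},
    {"jaw": 1, "dx": 0.29, "dy": -0.33, "dz": 0, "spin": 0.894},
    {"jaw": 1, "dx": 0, "dy": 0, "dz": 0.6, "spin": 0},
    {"jaw": 1, "dx": 0, "dy": 0, "dz": 0.6, "spin": 0},
    {"jaw": 1, "dx": 0, "dy": 0, "dz": 0, "spin": 0},
  ],
)

```text
clock: 17.7
ee_pos: [0.5636, 0.1341, 0.1693]
eef_rot: [0.0, 0.986, 0.166, -0.003]
force: [-0.6, -0.3, -1.6]
finger_gap: 0.0178
grip_force: 58.4
```

```bash
python3 - <<'E'
from h import *
plan(mod(-30,-30,150),-71,4)
c=robot.camera('side'); save(c,'s4.png',(170,170,290,290),5)
for k in ('tuning_tool','trim_slot'): print(k,[(np.round(d['position'],4).tolist(),round(d['p'],2)) for d in robot.search_frame(k,c)][:3])
print('TCP px',w2px(c,robot.get_obs()['ee_pos']),'slot px',w2px(c,mod(-30,-30,56)))
P,uv=cloud(c); hsv=cv2.cvtColor(c['img'],cv2.COLOR_RGB2HSV); h=hsv[uv[:,1],uv[:,0]].astype(int)
o=robot.get_obs()['ee_pos']
near=(np.hypot(*(P[:,:2]-o[:2]).T)<.03)
y=near&(h[:,0]>20)&(h[:,0]<35)&(h[:,1]>90)
print('yellow',P[y].min(0),P[y].max(0))
f=y&(P[:,2]<P[y][:,2].min()+.012); print('flange',P[f].min(0),P[f].max(0))
s=near&(P[:,2]>.07)&(P[:,2]<P[y][:,2].min()-.002); Q=P[s]
for z in np.arange(.07,.16,.006):
    k=(Q[:,2]>=z)&(Q[:,2]<z+.006)
    if k.sum(): print(round(z,3),k.sum(),Q[k].mean(0).round(4),np.ptp(Q[k],axis=0).round(4))
E
```

```text
row x4: dx 0.027 dy -0.007 dz 0.241 spin 0.006 now [0.5636 0.1341 0.1693] -70.89 t 17.7 F [-0.6 -0.3 -1.6] T [0.05 0.04 0.05] gap 0.0178 grip 58.44977796077728
tuning_tool [([0.5957, -0.0462, 0.0636], 0.74), ([0.5555, 0.1383, 0.1423], 0.49)]
trim_slot []
TCP px (np.float64(226.6485537563134), np.float64(208.78874996068137)) slot px (np.float64(229.41019267502344), np.float64(249.49819242386013))
yellow [0.54407685 0.12212808 0.14087681] [0.57113242 0.15069779 0.23310131]
flange [0.54676139 0.12212808 0.14087681] [0.57113242 0.14789783 0.15277547]
0.088 2 [0.562  0.1338 0.0931] [0.0088 0.0038 0.0017]
0.094 12 [0.5611 0.1344 0.0972] [0.0113 0.004  0.0049]
0.1 11 [0.5597 0.1347 0.1031] [0.0117 0.0054 0.0053]
0.106 10 [0.5595 0.1358 0.1089] [0.0066 0.0073 0.0049]
0.112 8 [0.56   0.1366 0.1149] [0.0055 0.0032 0.0047]
0.118 9 [0.5602 0.1367 0.1211] [0.0079 0.003  0.003 ]
0.124 4 [0.5596 0.1363 0.1248] [0.0047 0.0029 0.0016]
```

View pics/s4.png

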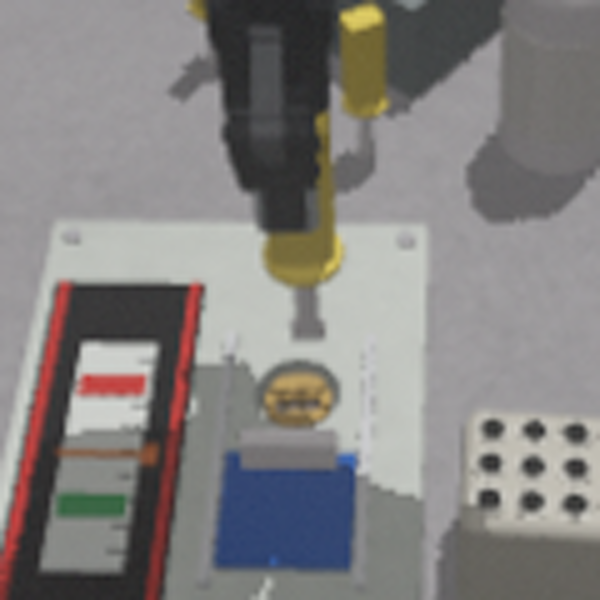

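```bash
python3 - <<'E'
from h import *
c=robot.camera('side'); o=robot.get_obs()['ee_pos']
hsv=cv2.cvtColor(c['img'],cv2.COLOR_RGB2HSV); H,S,V=[hsv[...,i].astype(int) for i in range(3)]
m=np.zeros(H.shape,bool); m[242:258,219:242]=True; m&=(S>60)&(H>8)&(H<30)
v,u=np.nonzero(m); (cx,cy),r,a=cv2.fitEllipse(cv2.convexHull(np.c_[u,v].astype(np.int32)).astype(np.float32)) 
print('disc',cx,cy,r,a); D=px2w(c,cx,cy,.056)
# blade: depth pixels between z .088 and .104
P,uv=cloud(c); k=(np.hypot(*(P[:,:2]-o[:2]).T)<.02)&(P[:,2]>.088)&(P[:,2]<.102)
uu,vv=uv[k].T; print('blade px',uu.min(),uu.max(),uu.mean(),vv.min(),vv.max())
B=px2w(c,(uu.min()+uu.max())/2,vv.max()+.5,.093)
print('B',B,P[k].mean(0),'D',D,'mod delta',RM.T@((D-B)[:2]),'slot by module',mod(-30,-30,56),'TCP',o)
E
```

```text
disc 229.15089416503906 249.39105224609375 (10.956741333007812, 13.235698699951172) 86.36589813232422
blade px 227 233 230.07692307692307 235 236
B [0.5637894  0.13170847 0.093     ] [0.56225175 0.13461384 0.09989319] D [0.56607509 0.1352622  0.056     ] mod delta [0.00318154 0.0027805 ] slot by module [0.56549606 0.13535719 0.056     ] TCP [0.56549246 0.13441874 0.17305845]
```

move_arm(
  plan=[
    {"jaw": 1, "dx": 0.09, "dy": -0.01, "dz": 0.3, "spin": 0},
    {"jaw": 1, "dx": 0.09, "dy": -0.01, "dz": 0.5, "spin": 0},
    {"jaw": 1, "dx": 0, "dy": 0, "dz": 0.5, "spin": 0},
    {"jaw": 1, "dx": 0, "dy": 0, "dz": 0.3, "spin": 0},
    {"jaw": 1, "dx": 0, "dy": 0, "dz": 0, "spin": 0},
    {"jaw": 1, "dx": 0, "dy": 0, "dz": 0, "spin": 0},
    {"jaw": 1, "dx": 0, "dy": 0, "dz": 0, "spin": 0},
  ],
)

```text
clock: 18.48
ee_pos: [0.5689, 0.1364, 0.1413]
eef_rot: [0.0, 0.986, 0.165, 0.0]
force: [0.3, -0.3, -0.3]
finger_gap: 0.0172
grip_force: 58.4
```

```bash
python3 - <<'E'
from h import *
c=robot.camera('side'); c=robot.camera('side'); save(c,'s5.png',(190,190,270,270),8); t=robot.camera('top')
o=robot.get_obs(); print(o['ee_pos'],o['force'],o['joint_velocities'].round(3),yang())
P,uv=cloud(c); o=o['ee_pos']
k=(np.hypot(*(P[:,:2]-o[:2]).T)<.02)&(P[:,2]>.068)&(P[:,2]<.1)
Q=P[k]
for z in np.arange(.066,.1,.006):
    j=(Q[:,2]>=z)&(Q[:,2]<z+.006)
    if j.sum(): print(round(z,3),j.sum(),Q[j].mean(0).round(4))
E
```

```text
[0.56893598 0.13638966 0.14149065] [-0.00545155  0.22018873 -0.45881428] [ 0.    -0.001  0.002  0.001 -0.002 -0.001] -71.02308473971284
0.066 8 [0.5678 0.1371 0.0702]
0.072 11 [0.5662 0.1372 0.0754]
0.078 9 [0.5662 0.138  0.0805]
0.084 9 [0.5656 0.1387 0.087 ]
0.09 12 [0.5654 0.1384 0.0931]
0.096 2 [0.5632 0.1383 0.0981]
```

View pics/s5.png

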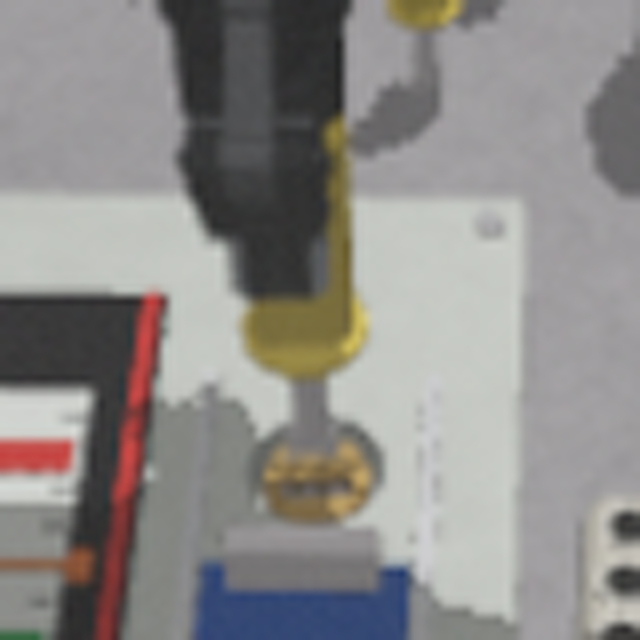

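The blade (about 314,450) hangs in line with the slot (314,483), so I'll lower it slowly.

move_arm(
  plan=[
    {"jaw": 1, "dx": -0.03, "dy": -0.02, "dz": 0.15, "spin": 0},
    {"jaw": 1, "dx": 0, "dy": 0, "dz": 0.15, "spin": 0},
    {"jaw": 1, "dx": 0, "dy": 0, "dz": 0.1, "spin": 0},
    {"jaw": 1, "dx": 0, "dy": 0, "dz": 0.1, "spin": 0},
    {"jaw": 1, "dx": 0, "dy": 0, "dz": 0.1, "spin": 0},
    {"jaw": 1, "dx": 0, "dy": 0, "dz": 0, "spin": 0},
    {"jaw": 1, "dx": 0, "dy": 0, "dz": 0, "spin": 0},
  ],
)

```text
clock: 19.22
ee_pos: [0.568, 0.1365, 0.1289]
eef_rot: [0.0, 0.986, 0.165, -0.0]
force: [0.1, -0.7, -0.5]
finger_gap: 0.0171
grip_force: 58.4
```

move_arm(
  plan=[
    {"jaw": 1, "dx": 0, "dy": 0, "dz": 0.06, "spin": 0},
    {"jaw": 1, "dx": 0, "dy": 0, "dz": 0.06, "spin": 0},
    {"jaw": 1, "dx": 0, "dy": 0, "dz": 0, "spin": 0},
  ],
)

```text
clock: 19.47
ee_pos: [0.5679, 0.1365, 0.1265]
eef_rot: [-0.0, 0.986, 0.165, -0.0]
force: [-0.2, -0.8, -1.1]
finger_gap: 0.0177
grip_force: 58.4
```

move_arm(
  plan=[
    {"jaw": 1, "dx": 0, "dy": -0.011, "dz": 0, "spin": -0.8},
    {"jaw": 1, "dx": 0, "dy": -0.011, "dz": 0, "spin": -0.8},
    {"jaw": 1, "dx": 0, "dy": -0.011, "dz": 0, "spin": -0.8},
    {"jaw": 1, "dx": 0, "dy": -0.011, "dz": 0, "spin": -0.8},
    {"jaw": 1, "dx": 0, "dy": -0.011, "dz": 0, "spin": -0.8},
    {"jaw": 1, "dx": 0, "dy": -0.011, "dz": 0, "spin": -0.8},
    {"jaw": 1, "dx": 0, "dy": -0.011, "dz": 0, "spin": -0.8},
    {"jaw": 1, "dx": 0, "dy": 0, "dz": 0, "spin": 0},
    {"jaw": 1, "dx": 0, "dy": 0, "dz": 0, "spin": 0},
  ],
)

```text
clock: 20.22
ee_pos: [0.5673, 0.1378, 0.1267]
eef_rot: [0.0, 0.918, 0.398, 0.0]
force: [0.1, 0.1, -0.3]
finger_gap: 0.0175
grip_force: 58.9
```

```bash
cat >> h.py <<'E'
def band(c):
    hsv=cv2.cvtColor(c['img'],cv2.COLOR_RGB2HSV); ys=np.linspace(-45,45,361); out={}
    for n,x0,x1,z,f in(('green',33,53,61.5,lambda H,S:(H>45)&(H<90)&(S>80)),('red',33,53,61.5,lambda H,S:((H<5)|(H>174))&(S>110)),('orange',34,52,63,lambda H,S:(H>5)&(H<22)&(S>70))):
        acc=np.zeros(len(ys))
        for x in np.linspace(x0,x1,15):
            q=np.array([w2px(c,mod(x,y,z)) for y in ys]).round().astype(int); h=hsv[q[:,1],q[:,0]].astype(int); acc+=f(h[:,0],h[:,1])
        out[n]=(round(float((acc*ys).sum()/max(acc.sum(),1)),2),round(float(acc.sum()*.25/15),1))
    return out
E
cat > look.py <<'E'
import sys
from h import *
c=robot.camera('side'); o=robot.get_obs(); print(band(c),'yang',round(yang(),2),o['ee_pos'].round(4),o['force'].round(1),o['wrist_torque'].round(3),o['clock'])
if len(sys.argv)>1: save(c,sys.argv[1],(140,200,260,320),5)
E
python3 look.py s6.png
```

```text
{'green': (23.77, 8.8), 'red': (-31.87, 9.8), 'orange': (8.25, 2.4)} yang -43.16 [0.5673 0.1378 0.1267] [-0.4  0.5 -0.2] [0.041 0.018 0.028] 20.2667
```

View pics/s6.png

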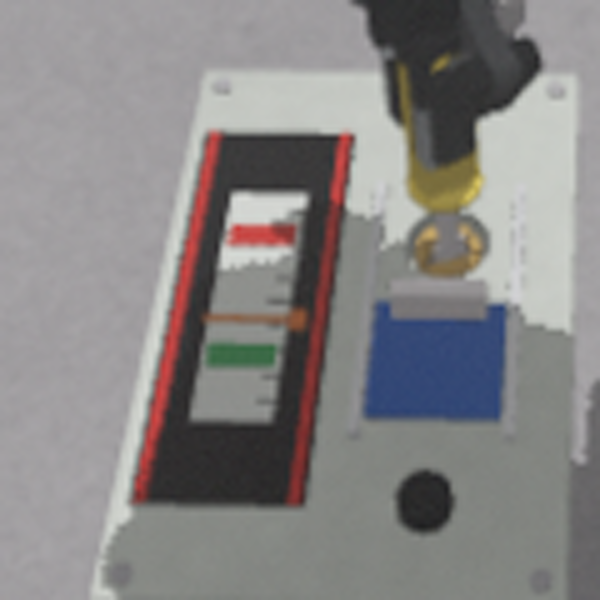

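The pointer (250,318) moves towards green (240,355). It reads 8.3 mm against 23.8 for green, so about 30 degrees are left.

move_arm(
  plan=[
    {"jaw": 1, "dx": 0, "dy": -0.011, "dz": 0, "spin": -0.8},
    {"jaw": 1, "dx": 0, "dy": -0.011, "dz": 0, "spin": -0.8},
    {"jaw": 1, "dx": 0, "dy": -0.011, "dz": 0, "spin": -0.8},
    {"jaw": 1, "dx": 0, "dy": -0.011, "dz": 0, "spin": -0.8},
    {"jaw": 1, "dx": 0, "dy": -0.011, "dz": 0, "spin": -0.8},
    {"jaw": 1, "dx": 0, "dy": -0.011, "dz": 0, "spin": -0.8},
    {"jaw": 1, "dx": 0, "dy": -0.01, "dz": 0, "spin": -0.5},
    {"jaw": 1, "dx": 0, "dy": 0, "dz": 0, "spin": 0},
    {"jaw": 1, "dx": 0, "dy": 0, "dz": 0, "spin": 0},
  ],
)

```text
clock: 21.02
ee_pos: [0.566, 0.1386, 0.1267]
eef_rot: [0.0, 0.802, 0.597, 0.0]
force: [0.5, -0.6, -0.1]
finger_gap: 0.0175
grip_force: 58.9
```

```bash
python3 look.py
```

```text
{'green': (25.96, 4.4), 'red': (-31.87, 9.8), 'orange': (23.67, 2.2)} yang -16.68 [0.566  0.1386 0.1267] [ 1.1  0.7 -0.9] [ 0.046 -0.033  0.013] 21.0667
```

The pointer reads 23.7 mm, in the middle of green. I'll ease back within the play, lift out and return the tool.

move_arm(
  plan=[
    {"jaw": 1, "dx": 0, "dy": 0.008, "dz": 0, "spin": 0.6},
    {"jaw": 1, "dx": 0, "dy": 0, "dz": -0.2, "spin": 0},
    {"jaw": 1, "dx": 0, "dy": 0, "dz": -0.4, "spin": 0},
    {"jaw": 1, "dx": 0, "dy": 0, "dz": -0.8, "spin": 0},
    {"jaw": 1, "dx": 0, "dy": 0, "dz": -0.8, "spin": 0},
    {"jaw": 1, "dx": 0, "dy": 0, "dz": -0.8, "spin": 0},
    {"jaw": 1, "dx": 0, "dy": 0, "dz": -0.7, "spin": 0},
    {"jaw": 1, "dx": 0, "dy": 0, "dz": 0, "spin": 0},
  ],
)

```text
clock: 21.73
ee_pos: [0.5674, 0.1388, 0.2042]
eef_rot: [0.001, 0.817, 0.577, 0.002]
force: [0.1, 0.6, -0.9]
finger_gap: 0.0172
grip_force: 58.9
```

```bash
python3 look.py; python3 -c "
from h import *
plan([.6083,-.1419,.195],5,20)"
```

```text
{'green': (25.15, 3.0), 'red': (-31.87, 9.8), 'orange': (23.77, 1.4)} yang -19.5 [0.5668 0.1387 0.2024] [ 0.3  0.8 -0.2] [ 0.047 -0.047 -0.016] 21.7833
row x20: dx -0.686 dy 0.200 dz 0.018 spin -0.245 now [0.5668 0.1387 0.2024] -19.5 t 21.78 F [ 0.3  0.8 -0.2] T [ 0.05 -0.05 -0.02] gap 0.0175 grip 58.904884457588196
```

move_arm(
  plan=[
    {"jaw": 1, "dx": -0.69, "dy": 0.2, "dz": 0, "spin": -0.245},
    {"jaw": 1, "dx": -0.69, "dy": 0.2, "dz": 0, "spin": -0.245},
    {"jaw": 1, "dx": -0.69, "dy": 0.2, "dz": 0, "spin": -0.245},
    {"jaw": 1, "dx": -0.69, "dy": 0.2, "dz": 0, "spin": -0.245},
    {"jaw": 1, "dx": -0.69, "dy": 0.2, "dz": 0, "spin": -0.245},
    {"jaw": 1, "dx": -0.69, "dy": 0.2, "dz": 0, "spin": -0.245},
    {"jaw": 1, "dx": -0.69, "dy": 0.2, "dz": 0, "spin": -0.245},
    {"jaw": 1, "dx": -0.69, "dy": 0.2, "dz": 0, "spin": -0.245},
    {"jaw": 1, "dx": -0.69, "dy": 0.2, "dz": 0, "spin": -0.245},
    {"jaw": 1, "dx": -0.69, "dy": 0.2, "dz": 0, "spin": -0.245},
    {"jaw": 1, "dx": -0.69, "dy": 0.2, "dz": 0, "spin": -0.245},
    {"jaw": 1, "dx": -0.69, "dy": 0.2, "dz": 0, "spin": -0.245},
  ],
)

```text
clock: 22.78
ee_pos: [0.5758, -0.0337, 0.1997]
eef_rot: [-0.001, 0.736, 0.677, -0.0]
force: [0.2, 0.3, -0.1]
finger_gap: 0.0173
grip_force: 58.9
```

move_arm(
  plan=[
    {"jaw": 1, "dx": -0.69, "dy": 0.2, "dz": 0, "spin": -0.245},
    {"jaw": 1, "dx": -0.69, "dy": 0.2, "dz": 0, "spin": -0.245},
    {"jaw": 1, "dx": -0.69, "dy": 0.2, "dz": 0, "spin": -0.245},
    {"jaw": 1, "dx": -0.69, "dy": 0.2, "dz": 0, "spin": -0.245},
    {"jaw": 1, "dx": -0.69, "dy": 0.2, "dz": 0, "spin": -0.245},
    {"jaw": 1, "dx": -0.69, "dy": 0.2, "dz": 0, "spin": -0.245},
    {"jaw": 1, "dx": -0.69, "dy": 0.2, "dz": 0, "spin": -0.245},
    {"jaw": 1, "dx": -0.69, "dy": 0.2, "dz": 0, "spin": -0.245},
    {"jaw": 1, "dx": 0, "dy": 0, "dz": 0, "spin": 0},
    {"jaw": 1, "dx": 0, "dy": 0, "dz": 0, "spin": 0},
  ],
)

```text
clock: 23.62
ee_pos: [0.6068, -0.1437, 0.1997]
eef_rot: [-0.001, 0.676, 0.737, -0.0]
force: [-0.4, 0.6, 0.4]
finger_gap: 0.0174
grip_force: 58.9
```

```bash
python3 - <<'E'
from h import *
plan([.6083,-.1419,.150],5,3)
c=robot.camera('side'); save(c,'s7.png',(200,100,320,200),6)
print('hole px',w2px(c,[.6082,-.144,.06]))
E
python3 look.py
```

```text
row x3: dx 0.028 dy 0.028 dz 0.828 spin -0.006 now [ 0.6068 -0.1437  0.1997] 4.91 t 23.62 F [-0.4  0.6  0.4] T [-0.02 -0.01 -0.01] gap 0.0174 grip 58.904603719711304
hole px (np.float64(251.26737594075652), np.float64(158.63176093834747))
{'green': (25.96, 4.4), 'red': (-31.87, 9.8), 'orange': (23.66, 1.9)} yang 4.96 [ 0.6067 -0.143   0.2001] [-0.4  0.6 -1.1] [ 0.027  0.005 -0.028] 23.7167
```

View pics/s7.png

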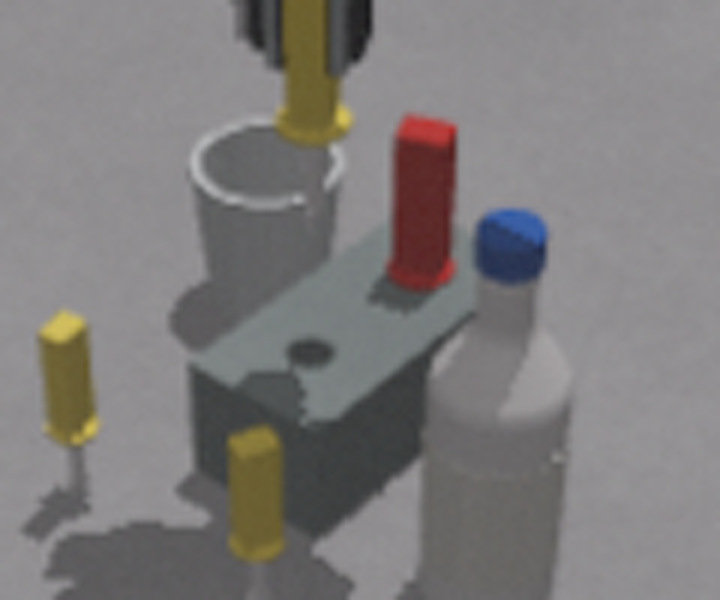

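The empty hole shows at (311,352), within 1 mm of my estimate. I'll lower the tool into it.

move_arm(
  plan=[
    {"jaw": 1, "dx": 0.03, "dy": 0.04, "dz": 0.5, "spin": 0},
    {"jaw": 1, "dx": 0.02, "dy": 0.035, "dz": 0.7, "spin": 0},
    {"jaw": 1, "dx": 0, "dy": 0, "dz": 0.7, "spin": 0},
    {"jaw": 1, "dx": 0, "dy": 0, "dz": 0.6, "spin": 0},
    {"jaw": 1, "dx": 0, "dy": 0, "dz": 0.4, "spin": 0},
    {"jaw": 1, "dx": 0, "dy": 0, "dz": 0.3, "spin": 0},
    {"jaw": 1, "dx": 0, "dy": 0, "dz": 0.2, "spin": 0},
    {"jaw": 1, "dx": 0, "dy": 0, "dz": 0.2, "spin": 0},
    {"jaw": 1, "dx": 0, "dy": 0, "dz": 0, "spin": 0},
  ],
)

```text
clock: 24.47
ee_pos: [0.6085, -0.1425, 0.1282]
eef_rot: [-0.0, 0.676, 0.737, -0.0]
force: [0.3, 0.1, -1.2]
finger_gap: 0.0175
grip_force: 58.9
```

```bash
python3 - <<'E'
from h import *
plan([.6083,-.1419,.0925],5,4)
E
```

```text
row x4: dx 0.007 dy -0.002 dz 0.446 spin -0.001 now [ 0.6085 -0.1425  0.1282] 4.97 t 24.47 F [ 0.3  0.1 -1.2] T [-0.03 -0.01 -0.01] gap 0.0175 grip 58.90438914299011
```

Bottom of the blade is about 8 mm inside the hole with no force, so I'll carry on down.

move_arm(
  plan=[
    {"jaw": 1, "dx": 0, "dy": 0, "dz": 0.4, "spin": 0},
    {"jaw": 1, "dx": 0, "dy": 0, "dz": 0.4, "spin": 0},
    {"jaw": 1, "dx": 0, "dy": 0, "dz": 0.4, "spin": 0},
    {"jaw": 1, "dx": 0, "dy": 0, "dz": 0.3, "spin": 0},
    {"jaw": 1, "dx": 0, "dy": 0, "dz": 0.2, "spin": 0},
    {"jaw": 1, "dx": 0, "dy": 0, "dz": 0.06, "spin": 0},
    {"jaw": 1, "dx": 0, "dy": 0, "dz": 0, "spin": 0},
  ],
)

```text
clock: 25.05
ee_pos: [0.6085, -0.1425, 0.0931]
eef_rot: [-0.0, 0.676, 0.737, -0.0]
force: [0.2, -0.6, -0.2]
finger_gap: 0.0175
grip_force: 58.9
```

move_arm(
  plan=[
    {"jaw": 1, "dx": 0, "dy": 0, "dz": 0.07, "spin": 0},
    {"jaw": 1, "dx": 0, "dy": 0, "dz": 0.07, "spin": 0},
    {"jaw": 1, "dx": 0, "dy": 0, "dz": 0, "spin": 0},
  ],
)

```text
clock: 25.3
ee_pos: [0.6086, -0.1425, 0.0907]
eef_rot: [0.0, 0.676, 0.737, 0.0]
force: [-0.0, 0.1, -0.2]
finger_gap: 0.0174
grip_force: 58.9
```

move_arm(
  plan=[
    {"jaw": 0.4, "dx": 0, "dy": 0, "dz": 0.02, "spin": 0},
    {"jaw": 0.4, "dx": 0, "dy": 0, "dz": 0, "spin": 0},
    {"jaw": 0, "dx": 0, "dy": 0, "dz": 0, "spin": 0},
    {"jaw": 0, "dx": 0, "dy": 0, "dz": 0, "spin": 0},
    {"jaw": 0, "dx": 0, "dy": 0, "dz": 0, "spin": 0},
    {"jaw": 0, "dx": 0, "dy": 0, "dz": -0.3, "spin": 0},
    {"jaw": 0, "dx": 0, "dy": 0, "dz": -0.8, "spin": 0},
    {"jaw": 0, "dx": 0, "dy": 0, "dz": -0.9, "spin": 0},
    {"jaw": 0, "dx": 0, "dy": 0, "dz": -0.9, "spin": 0},
    {"jaw": 0, "dx": 0, "dy": 0, "dz": -0.9, "spin": 0},
    {"jaw": 0, "dx": 0, "dy": 0, "dz": -0.9, "spin": 0},
    {"jaw": 0, "dx": 0, "dy": 0, "dz": -0.9, "spin": 0},
  ],
)

```text
clock: 26.3
ee_pos: [0.6085, -0.1425, 0.2038]
eef_rot: [0.0, 0.676, 0.737, 0.0]
force: [0.3, 0.3, -0.9]
finger_gap: 0.0425
grip_force: 0.0
```

```bash
python3 look.py; python3 - <<'E'
from h import *
c=robot.camera('side'); save(c,'s8.png',(120,80,340,340),2.3)
print([(np.round(d['position'],4).tolist(),round(d['p'],2)) for d in robot.search_frame('tuning_tool',c)][:3])
t=robot.camera('top'); print(band(t))
E
```

```text
{'green': (25.96, 4.4), 'red': (-31.87, 9.8), 'orange': (23.67, 2.2)} yang 4.98 [ 0.61   -0.1429  0.2076] [ 0.5 -0.3  3.2] [-0.013 -0.014 -0.015] 26.35
[([0.6098, -0.1289, 0.0978], 0.67), ([0.5991, -0.0501, 0.0662], 0.64), ([0.6956, -0.0896, 0.0619], 0.56)]
{'green': (24.48, 5.3), 'red': (-30.79, 9.0), 'orange': (24.83, 2.8)}
```

View pics/s8.png

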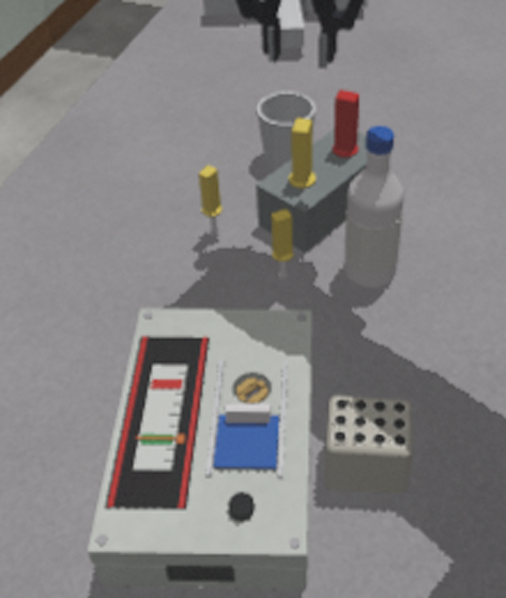

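The tool is seated in its hole (302,180), the pointer stands in the green band (155,438), the cover is open (tab at 247,413), and everything else is where it was.

```bash
python3 -c "
from h import *
print(robot.hand_in())"
```

```text
the job is handed in; nothing more can be done
None
```

The job is handed in at about 26.5 s; no verdict came back. The catch held the cover, so I pressed the release button and slid it open to its stop. The pointer is inside the green band to within about 1 mm of its centre, and the tuning tool is back in its hole.

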